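Load, dump and ease back the bench skip

TASK

Put the six-sided brass blank that was left out on the bench into the tipping skip with the other two, then push the skip over past its detent so that all three blanks tumble into the black tray in front of it. Then ease the empty skip fully back upright, leading it by its bar so that it does not slam home, and let go. Leave the other things on the bench where they are.

Things in the scene. Friction and masses are not known exactly. Their poses are not given: they have to be found in the camera images.
- skip (a joint): tilt of the skip, rad: 0 upright at its stop, growing as it tips towards the tray, 1.75 fully dumped. A sprung detent and its weight hold it at 0; at the bar the push over takes up to about 8 N. Past about 0.6 it falls on to 1.75 by itself and stays. Led back below about 0.6, spring and weight drive it to 0 and it slams (2 rad/s or more) unless held back. Dumped, everything in it slides out.
- stand: fixed dark steel stand, origin on the bench under the middle of the skip's level hinge line, which is 140 mm up. x points forward, level, from skip to tray (the way it dumps), y along the hinge, z up. It takes up x -120 to +23 mm; its cheeks stand at y +/-78 mm, and at +y the over-centre detent (a short sprung strut and crank) reaches out to y 102 mm
- skip_hinge (a point): middle of the hinge line, 140 mm above the bench, axes as the stand's (it does not turn with the skip). At tilt a, the middle of the skip's bar lies at x = -85 cos a + 125 sin a, z = 85 sin a + 125 cos a mm from here, in these axes: upright it is above the skip's rear rim, 265 mm above the bench; dumped it is in front of the skip's back, 201 mm above the bench
- skip_bar (a point): middle of the skip's steel pull bar: round, 10 mm thick, 92 mm long, parallel to the hinge, held at its ends by two arms (84 mm clear between them) that stand up from the rear wall, its middle 50 mm beyond the rear rim (clear gap 45 mm). Axes turn with the skip. Fingers opened 20 to 35 mm can straddle or pinch it from above at every tilt
- skip_floor (a point): middle of the skip's inner floor, 153 mm above the bench when upright; axes turn with the skip. Pale sheet-metal skip, 3 mm sheet, open on top, 114 mm wide inside (y). Floor from x -47 to +40 mm of here, then the front wall slopes out and up at 50 degrees to x +95; rear and sides upright. Rim 62 mm above the floor. The two blanks in it stand at about x -22, y +/-36; middle and front are free
- blank: the brass blank left out on the bench, to the left or the right of the skip: a standing hexagonal prism 28 mm across flats (32 mm across corners), 36 mm high, about 0.19 kg. Origin at the centre of its underside, z up its axis; its flats face along its x axis and every 60 degrees from it.
- blank_b: a blank of the same shape and size, standing in the skip at the start, left side; origin at the centre of its underside
- blank_c: a blank of the same shape and size, standing in the skip at the start, right side; origin at the centre of its underside
- tray: black open tray, fixed in front of the skip, 240 (x) x 280 (y) x 40 mm high outside, walls 4 mm, origin at the centre of its underside, its x axis the way the skip dumps
- slug: bystander: round brass slug 30 mm in diameter, 36 mm high, standing on the other side of the skip; leave it
- tape: bystander: roll of black tape, 100 mm across, 48 mm high
- jar_ring: bystander: aluminium jar ring, 68 mm across, 12 mm high
- driver: bystander: screwdriver lying on the bench
- can: bystander: white can, 52 mm across, 140 mm high
- sponge_tin: bystander: flat aluminium sponge tin, 75 x 55 x 22 mm

How it is judged (in metres and radians):
On the way, in this order (a step that is already met when the one before it is completed fails the run):
1. the loose blank is in the upright skip and let go (x of blank in the frame of skip_floor between -0.055 and 0.09 m and y of blank in the frame of skip_floor between -0.062 and 0.062 m and z of blank in the frame of skip_floor between -0.01 and 0.055 m and contact force between the fingers and blank below 0.1 N and value of joint skip below 0.15 rad), for 0.2 s.
2. the skip is tipped to its dumped position and all three blanks have left it for the tray (value of joint skip above 1.4 rad and x of blank in the frame of tray between -0.12 and 0.12 m and y of blank in the frame of tray between -0.14 and 0.14 m and z of blank in the frame of tray between -0.005 and 0.08 m and x of blank_b in the frame of tray between -0.12 and 0.12 m and y of blank_b in the frame of tray between -0.14 and 0.14 m and z of blank_b in the frame of tray between -0.005 and 0.08 m and x of blank_c in the frame of tray between -0.12 and 0.12 m and y of blank_c in the frame of tray between -0.14 and 0.14 m and z of blank_c in the frame of tray between -0.005 and 0.08 m), for 0.1 s.
3. the skip is back upright (value of joint skip below 0.06 rad), for 0.2 s.
At the end, for the whole second after the job is handed in: The skip is upright (within 0.06 rad of its stop), and all three blanks lie at rest within the tray's outline (240 x 280 mm, undersides' centres less than 80 mm above the tray's own underside) (value of joint skip below 0.06 rad and x of blank in the frame of tray between -0.12 and 0.12 m and y of blank in the frame of tray between -0.14 and 0.14 m and z of blank in the frame of tray between -0.005 and 0.08 m and linear speed of each of blank, blank_b, blank_c below 0.03 m/s and x of blank_b in the frame of tray between -0.12 and 0.12 m and y of blank_b in the frame of tray between -0.14 and 0.14 m and z of blank_b in the frame of tray between -0.005 and 0.08 m and x of blank_c in the frame of tray between -0.12 and 0.12 m and y of blank_c in the frame of tray between -0.14 and 0.14 m and z of blank_c in the frame of tray between -0.005 and 0.08 m); the robot touches nothing.
It fails at once if the skip slams home: it turns back faster than 1.5 rad/s while within 0.25 rad of upright (value of joint skip below 0.25 rad and velocity of joint skip below -1.5 rad/s).
It fails at once if a bystander is moved by more than 30 mm (distance of any of slug, tape, jar_ring, driver, can, sponge_tin from where it was at the start of the episode above 0.03 m).
It also fails if it takes over 70 s, if anything falls off the work surface, if the arm or the gripper's body presses on something with over 40 N, if the wrist force passes 120 N, or if a joint passes its speed limit or range.

ROBOT

A 6-joint arm with a two-finger parallel gripper is mounted at the origin on the work surface. World frame = base frame: x ahead of the robot, y to its left, z up, the work surface at z = 0. Lengths are in m, angles in degrees, forces in N, time in s.
With the tool pointing down it reaches from about 0.35 to 0.875 m from the base axis. Payload 4.2 kg.
Tool frame: the origin (TCP) lies midway between the tips of the shut fingers; the grasp point (between the pads) lies 19 mm behind it; z points along the fingers, y is the direction in which the jaws open and shut (so a half turn about z gives the same grasp; the last joint's range is limited). The gripper opens to 87 mm and grips with 3 to 60 N. Pads are 19 mm wide; open, the fingers measure 117 mm over their backs; the gripper's body (75 mm by 190 mm) begins 51 mm behind the grasp point.
Start: joints at [-48.381, 22.042, 0.453, 0, -68.411, -14.817], TCP at [0.282, -0.558, 0.223] pointing down, gripper open.
Joint ranges: [-179.83, 179.83], [-69.29, 118.12], [-61.27, 80.66], [-181.25, 117.63], [-171.15, -9.14], [-177.46, 177.46]. Speed limits (degrees/s): [159.86, 159.86, 180, 180, 180, 180].

INTERFACE

Orientations are given as a 3x3 rotation matrix whose columns are the frame's x, y, z axes.
In Python, from station import r gives the robot as it stands.
- The arm moves only by the tool play_rows, never from a script. Its argument "commands" is a list that holds one entry, the list of rows, each a list of 7 numbers: the shift along the world's x, y, z in m, then the turn, a rotation vector about the world's x, y, z in rad, then the closure, from 0 (fully open) to 1 (shut). A call has 1 to 5 rows; each row is the pose to reach, as a shift and turn from the pose commanded when the call began; what a row does not reach only later rows make up. A row lasts 1/10 s, in which the tool goes at most 50 mm and 8.59 degrees, less where a joint would pass 70% of its speed; a pose out of reach is approached as far as the arm can. A call with a gripper value outside its range is refused whole. The fingers move at their own pace and stop on an object; the grip force is fixed at half the most. Time passes only in rows, so rows that repeat a pose let the fingers close. It gives the time, the measured TCP pose, the force and the opening at its end, in the units of the state.
- r.sense(): the state, without advancing time (a new reading comes with each control period).
- r.capture(name): name is "scene" or "top"; returns a dict with "image" (480x640x3 uint8, red, green, blue), "range_z" (480x640 float32, m along the optical axis (not along the pixel's ray), 0 where there is no reading), "intrinsics" (3x3 intrinsics, pixels), "extrinsics" (4x4, takes a point from camera to world coordinates). Camera axes: x right, y up, looking along -z (the intrinsics and any distortion apply to the point x, -y, -z); pixel columns grow to the right and rows downward; lengths in m; the calibration is good to about 2 mm. A picture is of the moment at which its call begins.
- r.finish_job(): hands the job in, once; it reports no verdict.
The state is a dict: "time_s": time; "joints": joint angles; "joint_velocities": joint speeds; "effort": joint torques, N m; "tcp_pos": TCP position; "ee_rot": TCP orientation; "wrist_force": force on the tool from outside, world axes, zero at the start; "moment": the same for the moment, N m; "gripper_width": opening from 0.0 (shut) to 1.0 (fully open).
Only numpy, scipy, OpenCV 4.12 (cv2) and the standard library are available. Lean on these libraries where they do the work, as an engineer would, in place of code of your own. Each camera call takes 0.05 s, during which the arm holds its last target. There are 200 camera calls.

## Working session

There is one attempt and no reset: what is moved stays moved. The work goes in short steps, Python scripts to look and compute and a tool call to move; the robot and the scene stay as the last step left them, time stands still between calls to the robot, and variables do not carry over. Pictures are saved under pics/ and viewed, about 8 in all and at most 12, crops included, and the job is handed in when it is done.

Besides the shell and the picture viewer there is one more tool, called after "Request:" as a command line: name --argument value ..., lists and objects as JSON in quotes. play_rows: Moves the arm, as the interface text tells. Its arguments: {"type":"object","properties":{"commands":{"type":"array","items":{"type":"array","items":{"type":"array","items":{"type":"number"}}}}},"required":["commands"]}

```bash
mkdir -p pics; ls; cat > h.py <<'E'
import numpy as np, cv2
from station import r
def cap(n):
    c=r.capture(n); K=np.array(c["intrinsics"]);T=np.array(c["extrinsics"]);d=c["range_z"]
    v,u=np.mgrid[0:480,0:640]
    P=np.stack([(u-K[0,2])/K[0,0]*d,-(v-K[1,2])/K[1,1]*d,-d],-1)@T[:3,:3].T+T[:3,3]
    P[d==0]=np.nan
    return c["image"],P,K,T
E
python3 - <<'E'
from h import *
print(r.sense())
for n in("top","scene"):
    im,P,K,T=cap(n); cv2.imwrite(f"pics/{n}0.png",im[:,:,::-1]); np.savez(f"{n}0.npz",im=im,P=P,K=K,T=T); print(n,T[:3],K)
E
```

```text
pics
{'time_s': 0.0, 'joints': array([-4.83810156e+01,  2.20906855e+01,  3.80650547e-01, -2.80023824e-02,
       -6.84115248e+01, -1.48175066e+01]), 'joint_velocities': array([-0.04639451, -0.0372277 ,  0.01348939,  0.14299995,  0.01311085,
        0.00381574]), 'effort': array([ 5.13484576e-05, -3.90662026e+01,  1.87405854e+01,  4.22001421e+00,
        1.09003848e-02, -2.03626182e-04]), 'tcp_pos': array([ 0.28156692, -0.55731478,  0.22146891]), 'ee_rot': array([[-8.92655419e-01, -4.50738460e-01, -1.06935882e-03],
       [-4.50739717e-01,  8.92653428e-01,  1.88787669e-03],
       [ 1.03628179e-04,  2.16722585e-03, -9.99997646e-01]]), 'wrist_force': array([0.79165846, 0.11263053, 0.93215588]), 'moment': array([-0.04115962,  0.03848815,  0.00966718]), 'gripper_width': 0.9944468604209902}
top [[ 0.0099147   0.99153352 -0.12947189  0.36821649]
 [-0.99992012  0.00881589 -0.00905727 -0.03755635]
 [-0.00783917  0.12955135  0.99154173  1.57784132]] [[550.26482257   0.         326.03467241]
 [  0.         550.26482257 231.2980911 ]
 [  0.           0.           1.        ]]
scene [[-0.77079136 -0.40128364  0.49482534  1.10058194]
 [ 0.63684804 -0.46401691  0.61572143  0.63540568]
 [-0.01747161  0.78972131  0.61321693  0.85730828]] [[499.81753153   0.         312.61223434]
 [  0.         499.81753153 237.15195596]
 [  0.           0.           1.        ]]
```

View pics/top0.png

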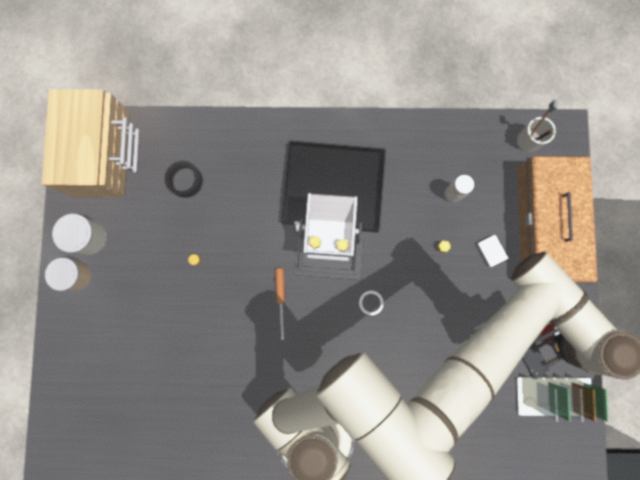

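View pics/scene0.png

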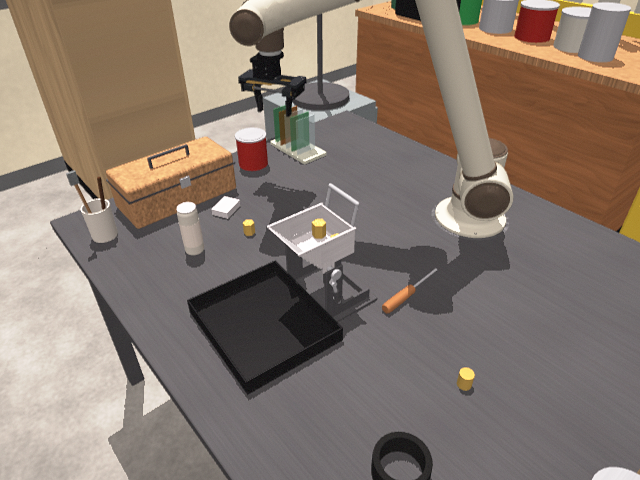

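The top view shows the tray at about (334,187), the skip at (330,228) with two blanks at (315,242) and (342,245). There are loose brass pieces at (194,259) and (445,246), and I need to know which one is the hexagon. The scene view shows them at (466,378) and (249,227).

```bash
cat > m.py <<'E'
from h import *
t=np.load("top0.npz");s=np.load("scene0.npz")
def crop(im,u,v,w=20): return cv2.resize(im[v-w:v+w,u-w:u+w,::-1],(380,380),interpolation=cv2.INTER_CUBIC)
A=np.hstack([crop(t["im"],194,259,12),crop(t["im"],445,246,12)]);B=np.hstack([crop(s["im"],466,378),crop(s["im"],249,227)])
cv2.imwrite("pics/crop.png",cv2.resize(np.vstack([A,B]),(600,600)))
for n,D in(("top",t),("scene",s)):
    im,P=D["im"],D["P"];hsv=cv2.cvtColor(im,cv2.COLOR_RGB2HSV)
    m=cv2.inRange(hsv,(18,120,80),(35,255,255))
    k,l,st,c=cv2.connectedComponentsWithStats(m)
    for i in range(1,k):
        if 20<st[i,4]<600:
            p=P[l==i];zt=np.nanpercentile(p[:,2],95); q=p[p[:,2]>zt-.006]
            print(n,c[i].round(1),st[i,2:],"ztop",zt.round(3),"top mid",((np.nanmin(q,0)+np.nanmax(q,0))/2).round(4),np.nanmean(q,0).round(4),"ext",(np.nanmax(q,0)-np.nanmin(q,0)).round(3))
# skip/tray points
P=t["P"]; 
for n,D in(("top",t),("scene",s)):
    P=D["P"].reshape(-1,3);I=D["im"].reshape(-1,3)
    box=(P[:,0]>.4)&(P[:,0]<.95)&(abs(P[:,1]+.04)<.25)
    b=box&(P[:,2]>.25)&(P[:,2]<.28); print(n,"bar",b.sum(),P[b].mean(0).round(4),P[b].min(0).round(3),P[b].max(0).round(3))
    q=P[b][:,:2];print("minrect",cv2.minAreaRect(q.astype(np.float32)))
    b=box&(P[:,2]>.205)&(P[:,2]<.225); print("rim",b.sum(),cv2.minAreaRect(P[b][:,:2].astype(np.float32)))
    b=box&(P[:,2]>.03)&(P[:,2]<.045)&(I.max(1)<45); print("tray",b.sum(),cv2.minAreaRect(P[b][:,:2].astype(np.float32)))
E
python3 m.py
```

```text
top [194.  259.2] [11 10 84] ztop 0.042 top mid [0.4861 0.3465 0.0398] [0.4876 0.3471 0.0392] ext [0.025 0.028 0.007]
scene [518.6   6.1] [ 7 13 42] ztop 0.201 top mid [-1.4013 -0.7866  0.2354] [-1.4539 -0.8158  0.2234] ext [0.404 0.238 0.078]
scene [567.6   6.8] [ 40  22 227] ztop 0.232 top mid [-1.4168 -0.5898  0.2506] [-1.5956 -0.6043  0.2312] ext [0.434 0.244 0.049]
scene [632.3  25.6] [ 18  27 349] ztop 0.228 top mid [-1.4319 -0.2754  0.2343] [-1.591  -0.3159  0.2292] ext [0.422 0.142 0.024]
scene [256.8  82.2] [26  5 55] ztop 0.326 top mid [ 0.3221 -0.573   0.3235] [ 0.3183 -0.5727  0.3232] ext [0.039 0.069 0.007]
scene [632.5 220. ] [ 21  55 588] ztop -0.087 top mid [-0.6256  0.2334 -0.0726] [-0.6256  0.2321 -0.0776] ext [0.024 0.017 0.039]
scene [318.6 229. ] [ 14  19 203] ztop 0.19 top mid [ 0.5184 -0.0681  0.1884] [ 0.5193 -0.0656  0.1883] ext [0.032 0.032 0.009]
scene [248.5 227.7] [ 12  16 151] ztop 0.037 top mid [ 0.5322 -0.3581  0.0355] [ 0.5337 -0.3566  0.0358] ext [0.027 0.03  0.007]
scene [465.2 378.5] [ 18  23 308] ztop 0.038 top mid [0.4868 0.3474 0.0365] [0.4886 0
[... 206 characters left out ...]
209304333), 86.38932800292969)
rim 563 ((0.5634137988090515, -0.036042287945747375), (0.12274911254644394, 0.14895494282245636), 86.56366729736328)
tray 6 ((0.8200016617774963, -0.023677095770835876), (0.10454316437244415, 0.0009917293209582567), 85.60175323486328)
scene bar 201 [ 0.4807 -0.0273  0.266 ] [ 0.471 -0.082  0.25 ] [0.488 0.02  0.272]
minrect ((0.47886767983436584, -0.030595067888498306), (0.10212370753288269, 0.013087186962366104), 86.75003051757812)
rim 913 ((0.5623001456260681, -0.036718204617500305), (0.12608033418655396, 0.15524329245090485), 85.81938171386719)
tray 1177 ((0.7019899487495422, -0.04381997883319855), (0.2828853130340576, 0.2466256469488144), 85.83013153076172)
```

View pics/crop.png

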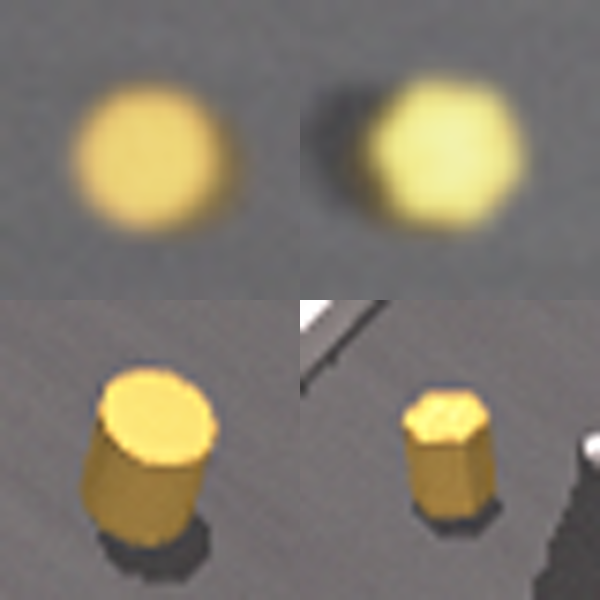

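The right-hand piece, at about (0.532, -0.358), is the hexagon. The left-hand one is the round slug. Next I refine its flats, the stand yaw, the bar and the skip floor.

```bash
cat > m2.py <<'E'
from h import *
def ray(D,u,v,z):
    K,T=D["K"],D["T"];d=T[:3,:3]@np.array([(u-K[0,2])/K[0,0],-(v-K[1,2])/K[1,1],-1]);return T[:3,3]+d*(z-T[2,3])/d[2]
def topface(D,u,v,w,z,thr):
    im=D["im"][v-w:v+w,u-w:u+w];f=16
    g=cv2.resize(im,None,fx=f,fy=f,interpolation=cv2.INTER_CUBIC)
    hsv=cv2.cvtColor(g,cv2.COLOR_RGB2HSV);m=((hsv[...,2]>thr)&(hsv[...,1]>90)).astype(np.uint8)
    c=max(cv2.findContours(m,0,2)[0],key=cv2.contourArea)[:,0,:]
    pts=np.array([ray(D,(x+.5)/f-.5+u-w,(y+.5)/f-.5+v-w,z)[:2] for x,y in c])
    pc=(pts*1e4).astype(np.float32);M=cv2.moments(pc);ctr=np.array([M["m10"],M["m01"]])/M["m00"]/1e4
    W=[np.ptp(pts@[np.cos(a),np.sin(a)]) for a in np.radians(np.arange(180))]
    W=np.array(W);S=[W[a]+W[a+60]+W[a+120] for a in range(60)]
    print("ctr",ctr.round(4),"minwidth",W.min().round(4),W.max().round(4),"flat angle mod60",int(np.argmin(S)),(min(S)/3).round(4),(max(S)/3).round(4))
t=np.load("top0.npz");s=np.load("scene0.npz")
for thr in(150,180,200,215):
    print(thr);topface(t,445,246,12,.036,thr);topface(s,249,227,14,.036,thr);topface(s,318,229,14,.189,thr)
    topface(t,315,242,11,.189,thr);topface(t,342,245,11,.189,thr)
a=np.radians(-3.7);ex=np.array([np.cos(a),np.sin(a)]);ey=np.array([-ex[1],ex[0]])
for n,D in(("top",t),("scene",s)):
    P=D["P"].reshape(-1,3);q=P-[.4775,-.0305,0];X=q[:,:2]@ex;Y=q[:,:2]@ey
    for z0,z1 in((.15,.16),(.16,.18),(.18,.20),(.20,.208),(.208,.222),(.25,.28)):
        b=(abs(Y)<.045)&(X>-.03)&(X<.2)&(P[:,2]>z0)&(P[:,2]<z1)
        if b.sum(): print(n,z0,b.sum(),np.histogram(X[b],np.arange(-.03,.2,.01))[0])
    b=(X>.02)&(X<.14)&(abs(Y)<.09)&(P[:,2]>.209)&(P[:,2]<.220);print(n,"Y rim hist -90..90",np.histogram(Y[b],np.arange(-.09,.095,.006))[0])
E
python3 m2.py
```

```text
150
ctr [ 0.531  -0.3555] minwidth 0.0312 0.0336 flat angle mod60 53 0.0318 0.033
ctr [ 0.5317 -0.3597] minwidth 0.0319 0.0384 flat angle mod60 49 0.0334 0.0361
ctr [ 0.5273 -0.0568] minwidth 0.0324 0.0755 flat angle mod60 13 0.0577 0.0594
ctr [0.5208 0.0032] minwidth 0.0241 0.0278 flat angle mod60 15 0.0251 0.0261
ctr [ 0.5136 -0.0665] minwidth 0.0259 0.0274 flat angle mod60 45 0.0263 0.0271
180
ctr [ 0.5314 -0.3564] minwidth 0.03 0.032 flat angle mod60 52 0.0303 0.0318
ctr [ 0.5312 -0.3604] minwidth 0.0307 0.0363 flat angle mod60 49 0.0317 0.0344
ctr [ 0.5162 -0.0693] minwidth 0.0296 0.0356 flat angle mod60 48 0.031 0.034
ctr [0.5208 0.0032] minwidth 0.0241 0.0278 flat angle mod60 15 0.0251 0.0261
ctr [ 0.5136 -0.0665] minwidth 0.0259 0.0274 flat angle mod60 45 0.0263 0.0271
200
ctr [ 0.5315 -0.3567] minwidth 0.0287 0.0307 flat angle mod60 52 0.0288 0.0305
ctr [ 0.5312 -0.3604] minwidth 0.0298 0.0346 flat angle mod60 49 0.0305 0.033
ctr [ 0.5159 -0.0696] minwidth 0.0292 0.0345 flat angle mod60 48 0.0302 0.0332
ctr [0.5208 0.0032] minwidth 0.0241 0.0278 flat angle mod60 15 0.0251 0.
[... 1184 characters left out ...]
0 [ 0  0  0  0 20 18 21 22 44 37 42 45 44 26  1  0  0  0  0  0  0  0]
scene 0.16 209 [ 0  0  0  0 82  6 18 30 49  0  0  0  0  0 10 14  0  0  0  0  0  0]
scene 0.18 309 [  0   0   0   0 140  11  35  50  39   0   0   0   0   0   0   2  22  10
   0   0   0   0]
scene 0.2 93 [ 0  0  0  0 71  1  0  0  0  0  0  0  0  0  0  0  0 16  5  0  0  0]
scene 0.208 170 [  0   0   0   1 105   1   0   0   0   0   0   0   0   0   0   0   0   0
  51  12   0   0]
scene 0.25 162 [  0   0  25 137   0   0   0   0   0   0   0   0   0   0   0   0   0   0
   0   0   0   0]
scene Y rim hist -90..90 [  0   0   0   0  27 159   0   0   0   0   1   0   0   0   0   0   0   0
   0   0   0   0   0   0 151  49   0   0   0   0]
```

Request:
play_rows --commands '[[[0.035,0.028,-0.01,0,0,-0.1,0],[0.07,0.056,-0.03,0,0,-0.1,0],[0.105,0.084,-0.05,0,0,-0.1,0],[0.14,0.112,-0.07,0,0,-0.1,0],[0.175,0.14,-0.09,0,0,-0.1,0]]]'

```text
time_s: 0.6
tcp_pos: [0.4577, -0.4164, 0.1315]
ee_rot: [[-0.933, -0.359, -0.0], [-0.359, 0.933, 0.0], [0.0, 0.001, -1.0]]
wrist_force: [0.6, -1.0, -0.2]
gripper_width: 0.998
```

Request:
play_rows --commands '[[[0.035,0.028,-0.01,0,0,0,0],[0.0745,0.0595,-0.01,0,0,0,0],[0.0745,0.0595,-0.01,0,0,0,0],[0.0745,0.0595,-0.01,0,0,0,0]]]'

```text
time_s: 1.0
tcp_pos: [0.5319, -0.3572, 0.1218]
ee_rot: [[-0.932, -0.362, -0.001], [-0.362, 0.932, 0.001], [0.001, 0.001, -1.0]]
wrist_force: [-0.2, -0.0, 0.6]
gripper_width: 1.0
```

Request:
play_rows --commands '[[[0,-0.001,-0.04,0,0,0,0],[0,-0.001,-0.08,0,0,0,0],[0,-0.001,-0.1,0,0,0,0],[0,-0.001,-0.108,0,0,0,0],[0,-0.001,-0.108,0,0,0,0.2]]]'

```text
time_s: 1.5
tcp_pos: [0.53, -0.36, 0.0137]
ee_rot: [[-0.934, -0.358, -0.002], [-0.358, 0.934, 0.001], [0.002, 0.001, -1.0]]
wrist_force: [-0.1, 0.2, 0.4]
gripper_width: 0.964
```

Request:
play_rows --commands '[[[0,0,0,0,0,0,1],[0,0,0,0,0,0,1],[0,0,0,0,0,0,1],[0,0,0,0,0,0,1],[0,0,0,0,0,0,1]]]'

```text
time_s: 2.0
tcp_pos: [0.5316, -0.3593, 0.0151]
ee_rot: [[-0.933, -0.36, 0.001], [-0.36, 0.933, -0.0], [-0.001, -0.001, -1.0]]
wrist_force: [-0.1, 0.1, -1.1]
gripper_width: 0.533
```

Request:
play_rows --commands '[[[0,0,0,0,0,0,1],[0,0,0,0,0,0,1],[0,0,0,0,0,0,1],[0,0,0,0,0,0,1]]]'

```text
time_s: 2.4
tcp_pos: [0.5314, -0.3593, 0.0146]
ee_rot: [[-0.933, -0.36, 0.0], [-0.36, 0.933, -0.0], [0.0, -0.0, -1.0]]
wrist_force: [-0.2, 0.1, 0.3]
gripper_width: 0.322
```

Request:
play_rows --commands '[[[0,0,0.02,0,0,0,1],[0,0,0.06,0,0,0,1],[0,0,0.1,0,0,0,1],[0,0,0.145,0,0,0,1],[0,0,0.19,0,0,0,1]]]'

```text
time_s: 2.9
tcp_pos: [0.5306, -0.3589, 0.2054]
ee_rot: [[-0.933, -0.359, -0.002], [-0.359, 0.933, 0.001], [0.001, 0.002, -1.0]]
wrist_force: [1.0, 0.2, -1.7]
gripper_width: 0.321
```

Request:
play_rows --commands '[[[0,0.02,0.04,0,0,0,1],[0.003,0.06,0.065,0,0,-0.1,1],[0.006,0.1,0.065,0,0,-0.2,1],[0.01,0.14,0.065,0,0,-0.3,1],[0.014,0.18,0.065,0,0,-0.4,1]]]'

```text
time_s: 3.4
tcp_pos: [0.5447, -0.1776, 0.2692]
ee_rot: [[-0.999, 0.037, -0.001], [0.037, 0.999, 0.001], [0.001, 0.001, -1.0]]
wrist_force: [1.1, 0.0, -2.8]
gripper_width: 0.314
```

Request:
play_rows --commands '[[[0.003,0.04,0,0,0,-0.03,1],[0.006,0.08,0,0,0,-0.03,1],[0.01,0.12,0,0,0,-0.03,1],[0.0125,0.144,0,0,0,-0.03,1],[0.0125,0.144,0,0,0,-0.03,1]]]'

```text
time_s: 3.9
tcp_pos: [0.5577, -0.0325, 0.2688]
ee_rot: [[-0.998, 0.058, -0.001], [0.058, 0.998, 0.001], [0.001, 0.001, -1.0]]
wrist_force: [0.1, -0.0, -2.2]
gripper_width: 0.327
```

Request:
play_rows --commands '[[[0,0,0,0,0,0,1],[0,0,0,0,0,0,1]]]'

```text
time_s: 4.1
tcp_pos: [0.5575, -0.036, 0.2692]
ee_rot: [[-0.998, 0.063, -0.001], [0.063, 0.998, -0.0], [0.001, -0.0, -1.0]]
wrist_force: [0.5, -0.7, -1.7]
gripper_width: 0.318
```

```bash
python3 - <<'E'
from h import *
im,P,K,T=cap("scene"); cv2.imwrite("pics/s1.png",im[:,:,::-1]);print(r.sense()["joints"].round(1))
E
```

```text
[  12.9   13.9   -4.5   -0.   -71.6 -106.5]
```

View pics/s1.png

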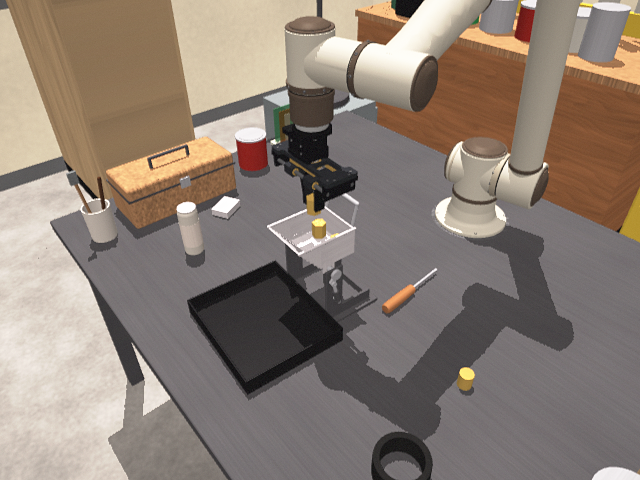

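The blank is held at (313,205), centred over the skip and clear of the bar. Lowering it now.

Request:
play_rows --commands '[[[0,0,-0.03,0,0,0,1],[0,0,-0.06,0,0,0,1],[0,0,-0.08,0,0,0,1],[0,0,-0.09,0,0,0,1],[0,0,-0.099,0,0,0,1]]]'

```text
time_s: 4.65
tcp_pos: [0.558, -0.0361, 0.1702]
ee_rot: [[-0.998, 0.063, 0.0], [0.063, 0.998, -0.0], [-0.0, -0.0, -1.0]]
wrist_force: [0.3, 0.7, -1.4]
gripper_width: 0.321
```

Request:
play_rows --commands '[[[0,0,0,0,0,0,1],[0,0,0,0,0,0,0.5],[0,0,0,0,0,0,0.5],[0,0,0,0,0,0,0.5],[0,0,0,0,0,0,0.5]]]'

```text
time_s: 5.15
tcp_pos: [0.5583, -0.0353, 0.1714]
ee_rot: [[-0.998, 0.062, 0.002], [0.062, 0.998, 0.0], [-0.002, 0.0, -1.0]]
wrist_force: [0.1, 0.2, -0.1]
gripper_width: 0.492
```

Request:
play_rows --commands '[[[0,0,0.02,0,0,0,0.5],[0,0,0.06,0,0,0,0.5],[0,0,0.1,0,0,0,0.5],[0,0,0.15,0,0,0,0.5],[-0.02,0,0.18,0,0,0.1,0.5]]]'

```text
time_s: 5.65
tcp_pos: [0.5398, -0.0354, 0.3544]
ee_rot: [[-0.999, -0.04, 0.006], [-0.04, 0.999, -0.0], [-0.006, -0.001, -1.0]]
wrist_force: [-0.1, 0.2, -0.0]
gripper_width: 0.502
```

Request:
play_rows --commands '[[[-0.02,0,0,0,0,0.14,0.65],[-0.04,0,0,0,0,0.28,0.65],[-0.06,0.005,0,0,0,0.42,0.65],[-0.06,0.005,0,0,0,0.56,0.65],[-0.06,0.005,0,0,0,0.7,0.65]]]'

```text
time_s: 6.15
tcp_pos: [0.4772, -0.0303, 0.3515]
ee_rot: [[-0.736, -0.677, 0.002], [-0.677, 0.736, 0.0], [-0.002, -0.001, -1.0]]
wrist_force: [0.6, 0.5, -0.4]
gripper_width: 0.355
```

Request:
play_rows --commands '[[[0,0,0,0,0,0.14,0.65],[0,0,0,0,0,0.28,0.65],[0,0,0,0,0,0.42,0.65],[0,0,0,0,0,0.56,0.65],[0,0,0,0,0,0.7,0.65]]]'

```text
time_s: 6.65
tcp_pos: [0.4778, -0.0303, 0.3509]
ee_rot: [[-0.127, -0.992, 0.001], [-0.992, 0.127, 0.0], [-0.0, -0.001, -1.0]]
wrist_force: [-0.6, -0.0, -0.4]
gripper_width: 0.351
```

Request:
play_rows --commands '[[[0,0,0,0,0,0.07,0.65],[0,0,-0.02,0,0,0.07,0.65],[0,0,-0.04,0,0,0.07,0.65],[0,0,-0.04,0,0,0.07,0.65]]]'

```text
time_s: 7.05
tcp_pos: [0.4762, -0.0304, 0.3083]
ee_rot: [[-0.063, -0.998, -0.005], [-0.998, 0.063, -0.0], [0.001, 0.005, -1.0]]
wrist_force: [-0.2, 0.0, -0.1]
gripper_width: 0.35
```

```bash
python3 - <<'E'
from h import *
im,P,K,T=cap("scene"); I=cv2.resize(im[110:310,200:420,::-1],(660,600),interpolation=cv2.INTER_CUBIC);cv2.imwrite("pics/s2.png",I);s=r.sense();print(s["joints"].round(1),s["tcp_pos"],s["ee_rot"])
E
```

```text
[ 15.9   4.4 -10.3   0.  -75.4 -19.5] [ 0.47729397 -0.03051914  0.3101163 ] [[-6.28333227e-02 -9.98022193e-01 -1.91722485e-03]
 [-9.98023652e-01  6.28348656e-02 -7.55335006e-04]
 [ 8.74309665e-04  1.86597554e-03 -9.99997877e-01]]
```

View pics/s2.png

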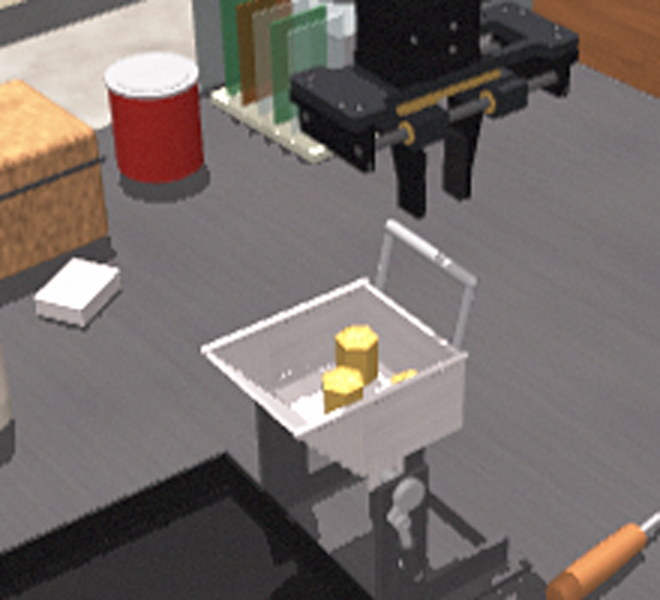

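The released blank stands in the skip, its top at (343,380) in the crop, with one of the others at (357,340). The open fingers straddle the bar, which runs from (388,225) to (475,280). Next I work out the arc table.

```bash
python3 - <<'E'
import numpy as np
for a in np.arange(0,1.76,.05):
    x=-85*np.cos(a)+125*np.sin(a)+85;z=85*np.sin(a)+125*np.cos(a)-125
    print(f"{a:.2f} {x*.998/1e3:.4f} {-x*.063/1e3:.4f} {z/1e3:.4f}")
E
```

```text
0.00 0.0000 -0.0000 0.0000
0.05 0.0063 -0.0004 0.0041
0.10 0.0129 -0.0008 0.0079
0.15 0.0196 -0.0012 0.0113
0.20 0.0265 -0.0017 0.0144
0.25 0.0335 -0.0021 0.0171
0.30 0.0407 -0.0026 0.0195
0.35 0.0479 -0.0030 0.0216
0.40 0.0553 -0.0035 0.0232
0.45 0.0627 -0.0040 0.0245
0.50 0.0702 -0.0044 0.0254
0.55 0.0777 -0.0049 0.0260
0.60 0.0853 -0.0054 0.0262
0.65 0.0928 -0.0059 0.0260
0.70 0.1003 -0.0063 0.0254
0.75 0.1078 -0.0068 0.0244
0.80 0.1152 -0.0073 0.0231
0.85 0.1226 -0.0077 0.0214
0.90 0.1298 -0.0082 0.0193
0.95 0.1370 -0.0086 0.0169
1.00 0.1440 -0.0091 0.0141
1.05 0.1508 -0.0095 0.0109
1.10 0.1575 -0.0099 0.0075
1.15 0.1640 -0.0104 0.0036
1.20 0.1704 -0.0108 -0.0005
1.25 0.1765 -0.0111 -0.0049
1.30 0.1823 -0.0115 -0.0097
1.35 0.1880 -0.0119 -0.0147
1.40 0.1933 -0.0122 -0.0200
1.45 0.1984 -0.0125 -0.0256
1.50 0.2033 -0.0128 -0.0314
1.55 0.2078 -0.0131 -0.0374
1.60 0.2120 -0.0134 -0.0437
1.65 0.2159 -0.0136 -0.0502
1.70 0.2195 -0.0139 -0.0568
1.75 0.2227 -0.0141 -0.0636
```

Request:
play_rows --commands '[[[0,0,-0.02,0,0,0,0.65],[0,0,-0.04,0,0,0,0.65],[0,0,-0.062,0,0,0,0.65],[0,0,-0.062,0,0,0,0.77],[0,0,-0.062,0,0,0,0.77]]]'

```text
time_s: 7.6
tcp_pos: [0.4787, -0.0304, 0.2501]
ee_rot: [[-0.062, -0.998, 0.002], [-0.998, 0.062, -0.001], [0.0, -0.002, -1.0]]
wrist_force: [-0.1, 0.4, 1.0]
gripper_width: 0.263
```

Request:
play_rows --commands '[[[0.006,0,0.004,0,0,0,0.77],[0.013,-0.001,0.008,0,0,0,0.77],[0.02,-0.001,0.011,0,0,0,0.77],[0.0265,-0.002,0.014,0,0,0,0.77],[0.0335,-0.002,0.017,0,0,0,0.77]]]'

```text
time_s: 8.1
tcp_pos: [0.511, -0.0328, 0.2678]
ee_rot: [[-0.063, -0.998, -0.001], [-0.998, 0.063, -0.001], [0.001, 0.001, -1.0]]
wrist_force: [-5.3, -1.4, 3.7]
gripper_width: 0.232
```

Request:
play_rows --commands '[[[0.007,0,0.0025,0,0,0,0.77],[0.0145,-0.001,0.0045,0,0,0,0.77],[0.022,-0.001,0.006,0,0,0,0.77],[0.029,-0.002,0.0075,0,0,0,0.77],[0.0365,-0.0025,0.008,0,0,0,0.77]]]'

```text
time_s: 8.6
tcp_pos: [0.549, -0.0347, 0.2737]
ee_rot: [[-0.063, -0.998, 0.001], [-0.998, 0.063, 0.0], [-0.0, -0.001, -1.0]]
wrist_force: [-1.7, -0.1, 1.0]
gripper_width: 0.231
```

Request:
play_rows --commands '[[[0.015,-0.001,0.001,0,0,0,0.77],[0.03,-0.002,0,0,0,0,0.77],[0.045,-0.003,-0.0025,0,0,0,0.77],[0.0595,-0.004,-0.006,0,0,0,0.77],[0.074,-0.005,-0.0115,0,0,0,0.77]]]'

```text
time_s: 9.1
tcp_pos: [0.6247, -0.0396, 0.2614]
ee_rot: [[-0.063, -0.998, 0.004], [-0.998, 0.063, 0.001], [-0.001, -0.004, -1.0]]
wrist_force: [3.1, 0.6, -1.6]
gripper_width: 0.229
```

Request:
play_rows --commands '[[[0.0135,-0.001,-0.0065,0,0,0,0.77],[0.0265,-0.0015,-0.0145,0,0,0,0.77],[0.0385,-0.0025,-0.024,0,0,0,0.77],[0.0495,-0.003,-0.034,0,0,0,0.77],[0.059,-0.0035,-0.0455,0,0,0,0.77]]]'

```text
time_s: 9.6
tcp_pos: [0.682, -0.0434, 0.2154]
ee_rot: [[-0.063, -0.998, 0.0], [-0.998, 0.063, -0.0], [0.0, -0.0, -1.0]]
wrist_force: [4.8, -1.0, -2.5]
gripper_width: 0.229
```

Request:
play_rows --commands '[[[0.009,-0.0005,-0.0125,0,0,0,0.77],[0.016,-0.001,-0.0255,0,0,0,0.77],[0.0195,-0.001,-0.032,0,0,0,0.77],[0.0195,-0.001,-0.032,0,0,0,0.77],[0.0195,-0.001,-0.032,0,0,0,0.77]]]'

```text
time_s: 10.1
tcp_pos: [0.6999, -0.0444, 0.1851]
ee_rot: [[-0.063, -0.998, -0.0], [-0.998, 0.063, -0.0], [0.0, 0.0, -1.0]]
wrist_force: [0.2, 0.9, 0.3]
gripper_width: 0.227
```

```bash
python3 - <<'E'
from h import *
im,P,K,T=cap("scene"); I=cv2.resize(im[110:410,170:420,::-1],(500,600),interpolation=cv2.INTER_CUBIC);cv2.imwrite("pics/s3.png",I);s=r.sense();print(s["joints"].round(1),s["tcp_pos"],s["wrist_force"])
E
```

```text
[  9.5  30.9   9.6   0.  -68.6 -13.2] [ 0.70013386 -0.0443704   0.18564149] [-0.40185352  0.38051726 -0.57129475]
```

View pics/s3.png

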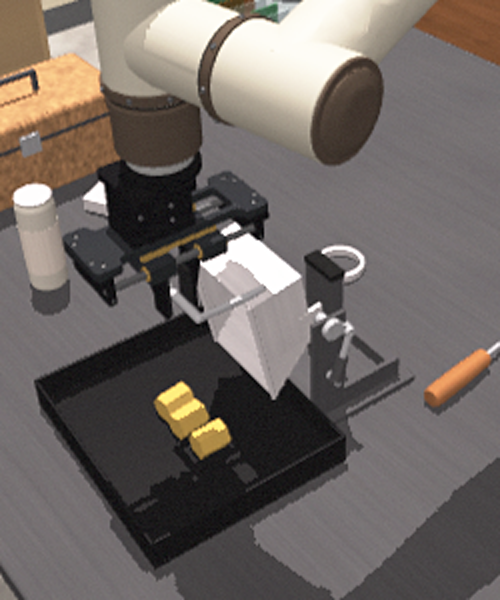

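All three blanks lie in the tray at (175,400), (188,418) and (210,438). The skip is dumped and its bar is still between the fingers. Leading it back now.

Request:
play_rows --commands '[[[-0.003,0,0.007,0,0,0,0.77],[-0.007,0.0005,0.0135,0,0,0,0.77],[-0.011,0.001,0.02,0,0,0,0.77],[-0.015,0.001,0.026,0,0,0,0.77],[-0.0195,0.001,0.032,0,0,0,0.77]]]'

```text
time_s: 10.65
tcp_pos: [0.6835, -0.0432, 0.219]
ee_rot: [[-0.063, -0.998, 0.009], [-0.998, 0.063, 0.0], [-0.001, -0.009, -1.0]]
wrist_force: [6.9, -0.5, -0.8]
gripper_width: 0.23
```

Request:
play_rows --commands '[[[-0.005,0.0005,0.006,0,0,0,0.77],[-0.01,0.001,0.0115,0,0,0,0.77],[-0.015,0.001,0.0165,0,0,0,0.77],[-0.021,0.0015,0.0215,0,0,0,0.77],[-0.027,0.0015,0.0265,0,0,0,0.77]]]'

```text
time_s: 11.15
tcp_pos: [0.6594, -0.0416, 0.2486]
ee_rot: [[-0.062, -0.998, 0.019], [-0.998, 0.062, 0.0], [-0.001, -0.019, -1.0]]
wrist_force: [10.0, -0.6, 5.6]
gripper_width: 0.233
```

Request:
play_rows --commands '[[[-0.006,0.0005,0.0045,0,0,0,0.77],[-0.0125,0.001,0.0085,0,0,0,0.77],[-0.019,0.001,0.0125,0,0,0,0.77],[-0.0255,0.0015,0.016,0,0,0,0.77],[-0.0325,0.002,0.019,0,0,0,0.77]]]'

```text
time_s: 11.65
tcp_pos: [0.6266, -0.0396, 0.2688]
ee_rot: [[-0.062, -0.998, 0.02], [-0.998, 0.062, 0.0], [-0.001, -0.02, -1.0]]
wrist_force: [5.7, 0.5, 5.2]
gripper_width: 0.232
```

```bash
python3 - <<'E'
from h import *
im,P,K,T=cap("scene"); I=cv2.resize(im[110:410,170:420,::-1],(500,600),interpolation=cv2.INTER_CUBIC);cv2.imwrite("pics/s4.png",I);s=r.sense();print(s["joints"].round(1),s["tcp_pos"],s["wrist_force"])
E
```

```text
[ 11.2  20.1   4.1   0.2 -73.1 -14.8] [ 0.62481713 -0.03957232  0.26877935] [4.83860392 0.61881773 4.05312022]
```

View pics/s4.png

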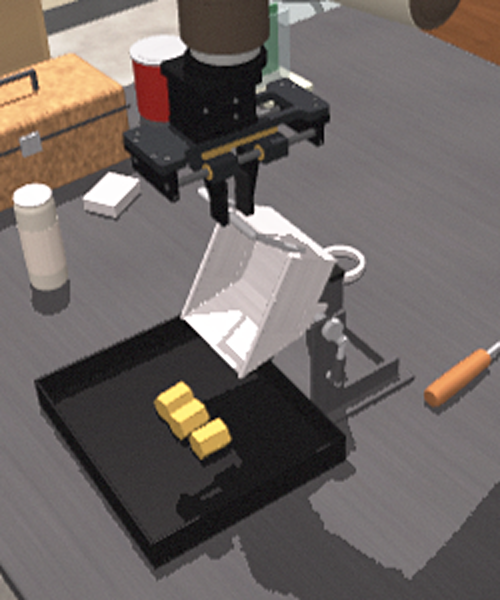

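Request:
play_rows --commands '[[[-0.007,0.0005,0.001,0,0,0,0.77],[-0.014,0.001,0.003,0,0,0,0.77],[-0.0215,0.0015,0.004,0,0,0,0.77],[-0.029,0.002,0.0045,0,0,0,0.77],[-0.036,0.002,0.005,0,0,0,0.77]]]'

```text
time_s: 12.2
tcp_pos: [0.5843, -0.0377, 0.2673]
ee_rot: [[-0.063, -0.998, -0.001], [-0.998, 0.063, 0.0], [-0.0, 0.001, -1.0]]
wrist_force: [2.1, -0.6, 0.5]
gripper_width: 0.235
```

Request:
play_rows --commands '[[[-0.006,0.0005,0.001,0,0,0,0.77],[-0.012,0.001,0.0015,0,0,0,0.77],[-0.018,0.001,0.002,0,0,0,0.77],[-0.024,0.0015,0.002,0,0,0,0.77],[-0.03,0.002,0.0015,0,0,0,0.77]]]'

```text
time_s: 12.7
tcp_pos: [0.5543, -0.0359, 0.2681]
ee_rot: [[-0.063, -0.998, -0.002], [-0.998, 0.063, -0.0], [0.0, 0.002, -1.0]]
wrist_force: [1.3, 0.2, -0.4]
gripper_width: 0.228
```

Request:
play_rows --commands '[[[-0.006,0.0005,-0.0005,0,0,0,0.77],[-0.012,0.001,-0.001,0,0,0,0.77],[-0.018,0.001,-0.002,0,0,0,0.77],[-0.024,0.0015,-0.003,0,0,0,0.77],[-0.03,0.002,-0.0045,0,0,0,0.77]]]'

```text
time_s: 13.2
tcp_pos: [0.5242, -0.0338, 0.2636]
ee_rot: [[-0.063, -0.998, -0.002], [-0.998, 0.063, -0.0], [0.0, 0.002, -1.0]]
wrist_force: [-0.3, -0.5, -0.7]
gripper_width: 0.234
```

Request:
play_rows --commands '[[[-0.004,0,-0.001,0,0,0,0.77],[-0.008,0.0005,-0.0025,0,0,0,0.77],[-0.0125,0.0005,-0.004,0,0,0,0.77],[-0.017,0.001,-0.0055,0,0,0,0.77],[-0.0215,0.0015,-0.007,0,0,0,0.77]]]'

```text
time_s: 13.7
tcp_pos: [0.5032, -0.0323, 0.2567]
ee_rot: [[-0.063, -0.998, -0.001], [-0.998, 0.063, -0.0], [0.0, 0.001, -1.0]]
wrist_force: [-1.7, 0.4, -0.6]
gripper_width: 0.23
```

Request:
play_rows --commands '[[[-0.002,0,-0.001,0,0,0,0.77],[-0.0045,0.0005,-0.002,0,0,0,0.77],[-0.007,0.0005,-0.003,0,0,0,0.77],[-0.0095,0.0005,-0.0045,0,0,0,0.77],[-0.012,0.001,-0.0055,0,0,0,0.77]]]'

```text
time_s: 14.2
tcp_pos: [0.4915, -0.0313, 0.2513]
ee_rot: [[-0.063, -0.998, -0.0], [-0.998, 0.063, -0.0], [0.0, 0.0, -1.0]]
wrist_force: [-1.5, 0.9, -1.3]
gripper_width: 0.23
```

Request:
play_rows --commands '[[[-0.002,0,-0.001,0,0,0,0.77],[-0.004,0,-0.002,0,0,0,0.77],[-0.006,0.0005,-0.003,0,0,0,0.77],[-0.008,0.0005,-0.004,0,0,0,0.77],[-0.01,0.0005,-0.005,0,0,0,0.77]]]'

```text
time_s: 14.7
tcp_pos: [0.4821, -0.0308, 0.2466]
ee_rot: [[-0.063, -0.998, 0.001], [-0.998, 0.063, 0.0], [-0.0, -0.001, -1.0]]
wrist_force: [-0.6, -0.2, -0.1]
gripper_width: 0.229
```

Request:
play_rows --commands '[[[-0.002,0,-0.001,0,0,0,0.77],[-0.004,0,-0.002,0,0,0,0.77],[-0.006,0,-0.002,0,0,0,0.77],[-0.008,0,-0.002,0,0,0,0.77],[-0.009,0,-0.002,0,0,0,0.77]]]'

```text
time_s: 15.2
tcp_pos: [0.4728, -0.0308, 0.2447]
ee_rot: [[-0.063, -0.998, 0.001], [-0.998, 0.063, 0.0], [-0.0, -0.001, -1.0]]
wrist_force: [0.4, 0.4, 0.7]
gripper_width: 0.226
```

Request:
play_rows --commands '[[[-0.003,0,0,0,0,0,0.77],[-0.004,0,0,0,0,0,0.77],[-0.004,0,0,0,0,0,0.77]]]'

```text
time_s: 15.5
tcp_pos: [0.472, -0.0307, 0.2448]
ee_rot: [[-0.063, -0.998, 0.008], [-0.998, 0.063, 0.0], [-0.001, -0.008, -1.0]]
wrist_force: [9.2, -2.4, -6.0]
gripper_width: 0.234
```

```bash
python3 - <<'E'
from h import *
im,P,K,T=cap("scene"); s=r.sense();print(s["tcp_pos"],s["wrist_force"])
q=P-[.4775,-.0305,0];a=np.radians(-3.7);X=q[...,0]*np.cos(a)+q[...,1]*np.sin(a);Y=-q[...,0]*np.sin(a)+q[...,1]*np.cos(a)
b=(abs(Y)>.022)&(abs(Y)<.05)&(abs(X)<.06)&(P[...,2]>.245)&(P[...,2]<.29)&(im.min(2)>110)
print("bar now",b.sum(),X[b].mean(),np.nanmax(P[b][:,2]),P[b].mean(0))
b0=np.load("scene0.npz");P0=b0["P"];q=P0-[.4775,-.0305,0];X=q[...,0]*np.cos(a)+q[...,1]*np.sin(a);Y=-q[...,0]*np.sin(a)+q[...,1]*np.cos(a)
b=(abs(Y)>.022)&(abs(Y)<.05)&(abs(X)<.06)&(P0[...,2]>.245)&(P0[...,2]<.29)&(b0["im"].min(2)>110)
print("bar start",b.sum(),X[b].mean(),np.nanmax(P0[b][:,2]),P0[b].mean(0))
E
```

```text
[ 0.47206138 -0.03065007  0.2448405 ] [ 8.9060527  -2.85797322 -5.66833501]
bar now 119 0.003918496603207793 0.27225358093160257 [ 0.48212281 -0.0197352   0.26207487]
bar start 140 0.0035895716638844697 0.27222966206632027 [ 0.48131613 -0.02711254  0.26257768]
```

The skip is firmly on its stop, with a 9 N reaction, and the bar sits where it was at the start. Next I centre the fingers, open them and lift off.

Request:
play_rows --commands '[[[0.004,0,0,0,0,0,0.7],[0.009,0,0,0,0,0,0.65],[0.009,0,0,0,0,0,0.65],[0.009,0,0,0,0,0,0.65],[0.009,0,0.005,0,0,0,0.65]]]'

```text
time_s: 16.05
tcp_pos: [0.4771, -0.0309, 0.2491]
ee_rot: [[-0.063, -0.998, -0.002], [-0.998, 0.063, -0.0], [0.0, 0.002, -1.0]]
wrist_force: [0.5, 0.3, 0.3]
gripper_width: 0.347
```

Request:
play_rows --commands '[[[0,0,0.02,0,0,0,0.65],[0,0,0.04,0,0,0,0.65],[0,0,0.07,0,0,0,0.65],[-0.02,0,0.11,0,0,0,0.65],[-0.06,0,0.12,0,0,0,0.65]]]'

```text
time_s: 16.55
tcp_pos: [0.4201, -0.0308, 0.3735]
ee_rot: [[-0.063, -0.998, 0.007], [-0.998, 0.063, -0.0], [-0.0, -0.007, -1.0]]
wrist_force: [-0.3, 0.6, 0.3]
gripper_width: 0.346
```

Request:
play_rows --commands '[[[-0.01,0,0,0,0,0,0.65],[-0.01,0,0,0,0,0,0.65],[-0.01,0,0,0,0,0,0.65],[-0.01,0,0,0,0,0,0.65],[-0.01,0,0,0,0,0,0.65]]]'

```text
time_s: 17.05
tcp_pos: [0.4084, -0.0308, 0.3686]
ee_rot: [[-0.063, -0.998, -0.002], [-0.998, 0.063, -0.001], [0.001, 0.002, -1.0]]
wrist_force: [0.1, 0.6, -1.0]
gripper_width: 0.349
```

```bash
python3 - <<'E'
from h import *
im,P,K,T=cap("scene"); cv2.imwrite("pics/s5.png",im[:,:,::-1]);s=r.sense();print(s["tcp_pos"],s["wrist_force"])
a=np.radians(-3.7);d0=np.load("scene0.npz")
for I,Q in((im,P),(d0["im"],d0["P"])):
    q=Q-[.4775,-.0305,0];X=q[...,0]*np.cos(a)+q[...,1]*np.sin(a);Y=-q[...,0]*np.sin(a)+q[...,1]*np.cos(a)
    b=(abs(Y)<.05)&(abs(X)<.06)&(Q[...,2]>.245)&(Q[...,2]<.29)&(I.min(2)>110); print("bar",b.sum(),X[b].mean(),Q[b].mean(0))
q=P-[.702,-.0438,0];X=q[...,0]*np.cos(a)+q[...,1]*np.sin(a);Y=-q[...,0]*np.sin(a)+q[...,1]*np.cos(a)
m=(cv2.inRange(cv2.cvtColor(im,cv2.COLOR_RGB2HSV),(18,120,80),(35,255,255))>0)&(abs(X)<.13)&(abs(Y)<.15)
print("brass in tray: x",X[m].min(),X[m].max(),"y",Y[m].min(),Y[m].max(),"z",P[m][:,2].max(),"px",m.sum())
E
```

```text
[ 0.40838321 -0.03078127  0.3687063 ] [0.72395071 0.42610319 0.37679442]
bar 202 0.0031908298897559877 [ 0.48091112 -0.0271965   0.26473433]
bar 202 0.0032093544194283542 [ 0.4808856  -0.02787831  0.26445181]
brass in tray: x -0.03872495316000889 0.018943101772020375 y -0.07049533202250385 0.05571549498646073 z 0.036957233045762705 px 736
```

View pics/s5.png

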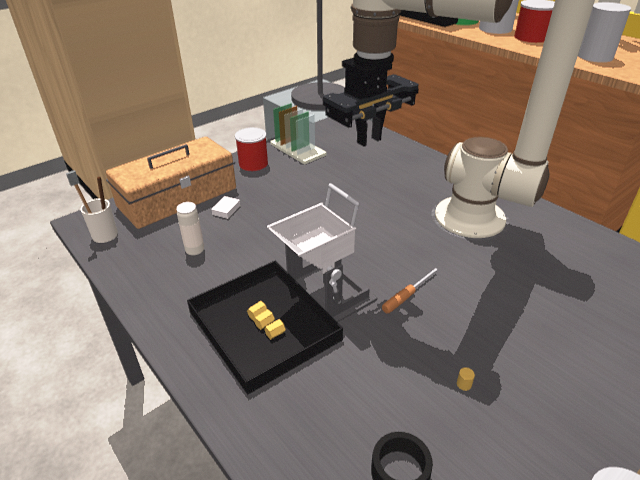

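The skip is upright and empty at (315,235), and the three blanks are in the tray at (257,310), (265,319) and (275,330). The bystanders in view have not moved and the gripper is clear, so I'm handing in.

```bash
python3 -c "
from station import r
print(r.finish_job())"
```

```text
the job is handed in; nothing more can be done
None
```

I put the loose hexagonal blank into the skip, pushed the skip over, and all three blanks tumbled into the tray. I then led the empty skip back to its stop by the bar and let go. The job is handed in after about 17 s of robot time; handing in reports no verdict.

- **Skip:** the bar is within about 0.1 mm of its starting place along the tipping direction. It took a 9 N reaction at the stop before I released it. I led it back at roughly 0.2 rad/s over the last stretch and felt no jolt, but I did not measure the skip's own speed.
- **Blanks:** all three lie in the tray, within about x -39 to +19 mm and y -70 to +56 mm of its centre. The tops are no higher than 37 mm.
- **Bystanders:** the slug, tape, driver, can and sponge tin look unmoved in the last picture. The jar ring was hidden behind the skip in that view, so I last saw it during the dump; the arm stayed well above it.
- **Disagreements:** the two camera views put the blank's position 3–4 mm apart, so I used the mean. While I pulled the skip back, the tool gave way by up to 7 mm under load, so I set it 5 mm lower.

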